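# Load brass blanks into the spring-fed feeder magazine and dock it

### The arm

A 6-joint arm with a two-finger parallel gripper is mounted at the origin on the work surface. World frame = base frame: x ahead of the robot, y to its left, z up, the work surface at z = 0. Lengths are in m, angles in rad, forces in N, time in s.
With the tool pointing down it reaches from about 0.275 to 0.85 m from the base axis. Payload 5.2 kg.
Tool frame: the origin (TCP) lies between the finger pads; the fingertips stand 11 mm ahead of it and the grasp point (between the pads) lies 8 mm behind it; x points along the fingers, z is the direction in which the jaws open and shut, and the axes are right-handed (so a half turn about x gives the same grasp; the last joint's range is limited). The gripper opens to 85 mm and grips with 20 to 120 N. Pads are 22 mm wide; open, the fingers measure 114 mm over their backs; the gripper's body (76 mm by 85 mm) begins 54 mm behind the grasp point. The pads swing forward as they close: fully open they stand 13 mm farther back than shut.
Start: joints at [-1.45, 0.259, 1.535, -0, 1.348, -0.203], TCP at [0.175, -0.521, 0.242] pointing down, gripper open.
Joint ranges: [-3.14, 3.14], [-0.91, 2.08], [0.19, 2.58], [-1.22, 4.36], [0.22, 2.71], [-3.12, 3.12]. Speed limits (rad/s): [2.57, 2.57, 3.14, 3.14, 3.14, 3.14].

### API

Orientations are given as a rotation vector (axis times angle).
In Python, from cell import manip, grab_frame, get_calibration, ticket gives the robot as it stands.
- The arm moves only by the tool carry_out, never from a script. Its argument "moves" is a list of rows, each a list of 5 numbers: the shift along the tool's x, y, z in m, then the turn about the tool's x in rad, then the closure in counts, from 0 (fully open) to 255 (shut). A call has 1 to 10 rows; each row shifts and turns the commanded pose from where the row before left it, along the tool's axes as they then stand; what a row does not reach is not made up. A row lasts 1/8 s, in which the tool goes at most 62.5 mm and 10.7 degrees, less where a joint would pass 70% of its speed; a pose out of reach is approached as far as the arm can. A call is refused whole if a number of a shift passes 0.0625 or a number of a turn 0.188, either way. A call with a gripper value outside its range is refused whole. The fingers move at their own pace and stop on an object; the grip force is fixed at half the most. Time passes only in rows, so rows that do not move let the fingers close. It gives the time, the measured TCP pose, the force and the opening at its end, in the units of the state.
- manip.state(): the state, without advancing time (a new reading comes with each control period).
- grab_frame(name): name is "scene" or "top" or "wrist"; returns the picture (400x640x3 uint8, red, green, blue); there is no depth.
- get_calibration(name): a dict with "intrinsics" (3x3 intrinsics, pixels), "world_from_camera" (4x4, takes a point from camera to world coordinates). Camera axes: x right, y up, looking along -z (the intrinsics and any distortion apply to the point x, -y, -z); pixel columns grow to the right and rows downward; lengths in m; the calibration is good to about 2 mm. The wrist camera is an equidistant fisheye: a pixel r from the principal point sees the ray r / f radians off the axis. A picture is of the moment at which its call begins: read the wrist's pose just before it. get_calibration takes no time and is no camera call; for the wrist camera it gives the pose at the moment of the call.
- ticket.sign_off(): hands the job in, once; it reports no verdict.
The state is a dict: "time": time; "joints": joint angles; "joint_vel": joint speeds; "joint_efforts": joint torques, N m; "position": TCP position; "orientation": TCP orientation; "force": force on the tool from outside, world axes, zero at the start; "torque": the same for the moment, N m; "finger_gap": opening from 0.0 (shut) to 1.0 (fully open).
Only numpy, scipy, OpenCV 4.12 (cv2) and the standard library are available. Lean on these libraries where they do the work, as an engineer would, in place of code of your own. Each camera call takes 0.05 s, during which the arm holds its last target. There are 200 camera calls.

### The job

Load the two brass blanks into the spring-fed magazine, one at a time: push each one flat down between the four posts, against the spring follower, until both catches snap back over it. Then slide the loaded magazine along its bed until its base butts flush against the orange feeder head, and let go. Leave the dark steel blank, the brass bell and the hammer where they are.

Things in the scene. Friction and masses are not known exactly. Their poses are not given: they have to be found in the camera images.
- blank_a_center (a point): Centre (half-way up) of a bright brass disc, 50 mm diameter, 10 mm thick, about 165 g, lying flat and loose on the table; z is its axis. Grasp it by the rim.
- blank_b_center (a point): Centre of the second brass disc, the same in size and mass as the first.
- steel_blank_center (a point): Centre of a dark grey steel disc of the same size, lying flat on the table: a wrong blank, to be left alone.
- mag: The magazine: a loose block, about 0.7 kg, standing on the bed plate between two fences. Origin: centre line of the stack, at its underside (10 mm above the table). x points level along the bed to the feeder head, y across, z up. Aluminium base: x from -112 to +55 mm, 90 mm wide, 14 mm thick. White catch uprights at x = +-42 mm, 12 mm thick, 24 mm wide, 76 mm tall.
- mag_mouth (a point): On the stack's centre line, level with the flat undersides of the two brass catches, 72 mm above the table; axes as the magazine's. The catches are at +x and -x. A disc let go between the posts rests on their sloping tops, its underside about 7 mm above this point. The open y sides let fingers holding a disc across y go down with it, far below the catches.
- post (a point): Tip of one of the four upright steel posts, 10 mm diameter, that guide a disc with 2 mm play all round; this one at x = y = +22.6 mm from the stack's centre line, the others at the other corners (+-22.6, +-22.6). Tips are tapered, 94 mm above the table, 22 mm above the catches' undersides. 35 mm free between neighbouring posts.
- mag_front (a point): Middle of the front end face of the magazine's base, half-way up the base (17 mm above the table); axes as the magazine's, x towards the feeder head.
- mag_tab (a point): Grip point on the upright orange tab at the magazine's rear, 100 mm behind the stack's centre line, 55 mm above the table. The tab is 12 mm thick in the magazine's x, 44 mm wide in y, its top 19 mm above this point; 46 mm free in front of it, open behind. Push on its rear face, low down, to slide the magazine (4 to 12 N); pinching also works, but pressing down adds drag.
- head_face (a point): Middle of the orange feeder head's face that the magazine's base must butt against, 17 mm above the table; x points level into the head, along the bed. Head 75 mm long, 130 wide, top 80 mm above the table. Fixed dark bed plate 320 x 130 mm, 10 mm thick, fences 10 mm higher at both sides, 1.5 mm play for the magazine each side. The gap to the magazine starts at 25 to 55 mm.
- follower (a joint): Travel of the blue spring follower (42 mm disc) under the stack, m: 0 = up, its top 2 mm below the catches' undersides; grows downward to 0.040. Spring 6 N at 0, rising 200 N/m. About 0.008 with one blank held, 0.018 with two.
- catch_front (a joint): Outward travel of the brass catch on the feeder-head side, m: 0 = sprung in, reaching 4 mm over a disc's rim; up to 0.009. Sloping top 10 mm high, flat underside. A disc pushed down (5 to 15 N) spreads the catches; once its top is 1 to 2 mm below their undersides they snap back over it, and the released disc is held up against them, its centre 5 mm below mag_mouth (15 mm for the one under it).
- catch_back (a joint): The same for the catch on the tab side, spring 1.2 N at 0, 100 N/m.
- bell_mid (a point): Middle height (75 mm up) of a brass horn bell, 150 mm tall, standing on its 110 mm wide mouth; to be left standing.
- hammer_grip (a point): Grip of a hammer lying on the table at the right; to be left alone.
There are look-alikes about, which are no part of the job. Of the things like the part that bears bell_mid, leave any that is pink; of the rest the larger one is meant. Leave any purple look-alike of the mag alone.

How it is judged:
On the way, in this order (a step that is already met when the one before it is completed fails the run):
1. one brass blank lies in the magazine with both catches shut over it (((z of blank_a_center in the frame of mag_mouth between -0.04 and -0.0035 m and angle between blank_a_center's own z axis and vertical below 0.12 rad and x of blank_a_center in the frame of mag_mouth between -0.006 and 0.006 m and y of blank_a_center in the frame of mag_mouth between -0.006 and 0.006 m) or (z of blank_b_center in the frame of mag_mouth between -0.04 and -0.0035 m and angle between blank_b_center's own z axis and vertical below 0.12 rad and x of blank_b_center in the frame of mag_mouth between -0.006 and 0.006 m and y of blank_b_center in the frame of mag_mouth between -0.006 and 0.006 m)) and value of joint each of catch_front, catch_back below 0.002 m), for 0.2 s.
2. both brass blanks lie in the magazine with both catches shut over them (z of blank_a_center in the frame of mag_mouth between -0.04 and -0.0035 m and angle between each of blank_a_center, blank_b_center's own z axis and vertical below 0.12 rad and x of blank_a_center in the frame of mag_mouth between -0.006 and 0.006 m and y of blank_a_center in the frame of mag_mouth between -0.006 and 0.006 m and z of blank_b_center in the frame of mag_mouth between -0.04 and -0.0035 m and x of blank_b_center in the frame of mag_mouth between -0.006 and 0.006 m and y of blank_b_center in the frame of mag_mouth between -0.006 and 0.006 m and value of joint each of catch_front, catch_back below 0.002 m), for 0.2 s.
3. the magazine's base butts flush against the feeder head (x of mag_front in the frame of head_face above -0.003 m and angle between the x axis of mag_front and the x axis of head_face, either way round below 0.04 rad and angle between mag_front's own z axis and vertical below 0.03 rad), for 0.2 s.
At the end, for the whole second after the job is handed in: Both brass blanks lie flat between the posts under both catches (centre 3.5 mm or more below their undersides), catches shut within 2 mm, follower down over 14 mm; magazine upright, at rest, gap to the head under 3 mm; steel blank, bell and hammer within 30 mm of their starts, bell upright (all of step 2 and all of step 3 and value of joint follower above 0.014 m and linear speed of mag below 0.01 m/s and distance of each of steel_blank_center, bell_mid, hammer_grip from where it was at the start of the episode below 0.03 m and angle between bell_mid's own z axis and vertical below 0.2 rad); the robot touches nothing.
It fails at once if the dark steel blank is moved by more than 30 mm (distance of steel_blank_center from where it was at the start of the episode above 0.03 m).
It fails at once if the brass bell is moved by more than 30 mm (distance of bell_mid from where it was at the start of the episode above 0.03 m).
It fails at once if the hammer is moved by more than 30 mm (distance of hammer_grip from where it was at the start of the episode above 0.03 m).
It fails at once if the bell is tipped (angle between bell_mid's own z axis and vertical above 0.4 rad).
It also fails if it takes over 61 s, if anything falls off the work surface, if the arm or the gripper's body presses on something with over 40 N, if the wrist force passes 120 N, or if a joint passes its speed limit or range.

## Working session

There is one attempt and no reset: what is moved stays moved. The work goes in short steps, Python scripts to look and compute and a tool call to move; the robot and the scene stay as the last step left them, time stands still between calls to the robot, and variables do not carry over. Pictures are saved under pics/ and viewed, about 8 in all and at most 12, crops included, and the job is handed in when it is done.

Besides the shell and the picture viewer there is one more tool, called after "Emit:" as a command line: name --pt "numbers of a row" for each row, then --argument value for the rest. carry_out: Moves the arm, as the interface text tells. Its arguments: {"type":"object","properties":{"moves":{"type":"array","items":{"type":"array","items":{"type":"number"}}}},"required":["moves"]}

```bash
mkdir -p pics
cat > h.py <<'E'
import numpy as np,cv2
from cell import manip, grab_frame, get_calibration, ticket
from scipy.spatial.transform import Rotation as R
def snap(name,fn=None):
    c=get_calibration(name); im=grab_frame(name)
    if fn: cv2.imwrite('pics/'+fn+'.png',im[:,:,::-1])
    return im,c
def ray(c,u,v,fish=False):
    K=np.array(c['intrinsics']);T=np.array(c['world_from_camera'])
    a=np.array([(u-K[0,2])/K[0,0],(v-K[1,2])/K[1,1]])
    if fish:
        r=np.linalg.norm(a); s=np.sin(r)/r if r>1e-9 else 1
        d=np.array([a[0]*s,-a[1]*s,-np.cos(r)])
    else: d=np.array([a[0],-a[1],-1])
    return T[:3,3],T[:3,:3]@d
def onz(c,u,v,z,fish=False):
    o,d=ray(c,u,v,fish); return o+d*(z-o[2])/d[2]
def proj(c,p,fish=False):
    K=np.array(c['intrinsics']);T=np.array(c['world_from_camera'])
    q=T[:3,:3].T@(np.array(p)-T[:3,3]); q=np.array([q[0],-q[1],-q[2]])
    if fish:
        rho=np.hypot(q[0],q[1]);th=np.arctan2(rho,q[2]);a=q[:2]/rho*th
    else: a=q[:2]/q[2]
    return a[0]*K[0,0]+K[0,2],a[1]*K[1,1]+K[1,2]
E
python3 - <<'E'
from h import *
np.set_printoptions(precision=4,suppress=True)
s=manip.state();print(s['position'],R.from_rotvec(s['orientation']).as_matrix(),s['finger_gap'],s['time'])
for n in('top','scene'):
    im,c=snap(n,n+'0');print(n,c)
E
```

```text
[ 0.1749 -0.5209  0.2415] [[-0.0002  0.948   0.3182]
 [ 0.0019  0.3182 -0.948 ]
 [-1.      0.0004 -0.0018]] 1.0014416857213757 0.0
top {'intrinsics': array([[475.5236,   0.    , 312.9747],
       [  0.    , 475.5236, 195.7353],
       [  0.    ,   0.    ,   1.    ]]), 'world_from_camera': array([[ 0.0238,  0.9926, -0.1188,  0.3517],
       [-0.9997,  0.0225, -0.0122, -0.0114],
       [-0.0094,  0.1191,  0.9928,  1.3312],
       [ 0.    ,  0.    ,  0.    ,  1.    ]])}
scene {'intrinsics': array([[397.2191,   0.    , 327.8623],
       [  0.    , 397.2191, 190.9426],
       [  0.    ,   0.    ,   1.    ]]), 'world_from_camera': array([[ 0.7344, -0.4732,  0.4866,  1.1115],
       [ 0.6784,  0.5344, -0.5042, -0.6487],
       [-0.0215,  0.7004,  0.7134,  0.989 ],
       [ 0.    ,  0.    ,  0.    ,  1.    ]])}
```

View pics/top0.png

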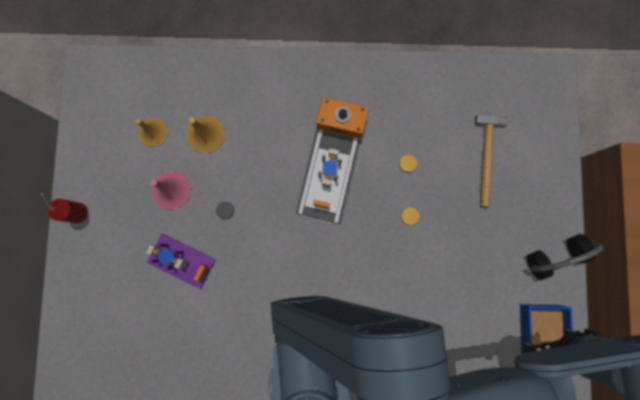

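View pics/scene0.png

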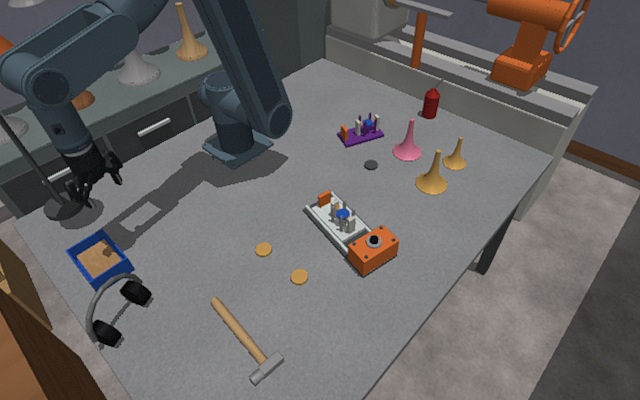

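The top view shows the magazine, with its blue follower at about (330,168), tab (321,204) and head (343,115). The brass blanks are at (408,163) and (410,216), steel at (225,210), and the hammer on the right. In the scene view the blanks are at (263,249) and (299,276).

Run:
```python
from h import *
np.set_printoptions(precision=4,suppress=True)
im=cv2.cvtColor(cv2.imread('pics/top0.png'),cv2.COLOR_BGR2HSV);c=get_calibration('top')
def blobs(lo,hi,x0,x1,y0,y1,z,nm,mn=15):
    m=cv2.inRange(im,np.array(lo),np.array(hi)); k=np.zeros_like(m);k[y0:y1,x0:x1]=m[y0:y1,x0:x1]
    n,l,st,ce=cv2.connectedComponentsWithStats(k)
    for i in range(1,n):
        if st[i,4]>mn:
            r=cv2.minAreaRect(np.argwhere(l==i)[:,::-1].astype(np.float32))
            print(nm,ce[i],st[i,4],onz(c,*ce[i],z),'rect',[onz(c,*p,z)[:2] for p in cv2.boxPoints(r)])
blobs((15,100,80),(35,255,255),380,440,140,240,.01,'brass')
blobs((100,120,60),(125,255,255),310,350,150,190,.07,'follower')
blobs((5,150,100),(16,255,255),305,335,190,215,.074,'tab')
blobs((5,150,100),(16,255,255),310,375,90,140,.08,'head')
blobs((0,0,150),(180,60,255),290,370,120,225,.024,'white')
for u,v in[(225,210),(205,134),(200,122)]:print(onz(c,u,v,.01))
```

```text
brass [407.9582 163.    ] 239 [ 0.6088 -0.2604  0.01  ] rect [array([ 0.6312, -0.238 ]), array([ 0.6322, -0.283 ]), array([ 0.5864, -0.2829]), array([ 0.5854, -0.2381])]
brass [409.8889 215.8189] 243 [ 0.4598 -0.2657  0.01  ] rect [array([ 0.4585, -0.2328]), array([ 0.4928, -0.2661]), array([ 0.46  , -0.2993]), array([ 0.426, -0.266])]
follower [329.8117 167.4545] 154 [ 0.5803 -0.0393  0.07  ] rect [array([ 0.5976, -0.0233]), array([ 0.5983, -0.0556]), array([ 0.5629, -0.0563]), array([ 0.5621, -0.0241])]
tab [321.1087 204.0652] 46 [ 0.4804 -0.0181  0.074 ] rect [array([ 0.4799, -0.0004]), array([ 0.4887, -0.0024]), array([ 0.4813, -0.0351]), array([ 0.4725, -0.0331])]
head [342.1254 116.1395] 925 [ 0.7199 -0.0696  0.08  ] rect [array([ 0.6988, -0.0003]), array([ 0.7714, -0.0151]), array([ 0.7443, -0.139 ]), array([ 0.6721, -0.1235])]
white [326.4267 180.8257] 1692 [ 0.5508 -0.0317  0.024 ] rect [array([0.4622, 0.0427]), array([ 0.6862, -0.005 ]), array([ 0.6619, -0.1127]), array([ 0.4391, -0.063 ])]
[0.4642 0.2496 0.01  ]
[0.68   0.3166 0.01  ]
[0.7148 0.3327 0.01  ]
```

Emit:
carry_out --pt "0.01 0 0 0.178 0" --pt "0.01 0 0 0.178 0" --pt "0.01 0 0 0.177 0" --pt "0.01 0.032 -0.044 0 0" --pt "0.01 0.032 -0.044 0 0" --pt "0.01 0.032 -0.044 0 0" --pt "0.01 0.032 -0.044 0 0" --pt "0.01 0.032 -0.044 0 0" --pt "0.01 0.032 -0.044 0 0" --pt "0 0.032 -0.044 0 0"

```text
time: 1.35
position: [0.4586, -0.2648, 0.1512]
orientation: [1.362, 1.105, -1.363]
force: [-0.2, -0.5, 0.2]
finger_gap: 0.999
```

```bash
cat >> h.py <<'E'
np.set_printoptions(precision=4,suppress=True)
def info():
    s=manip.state();M=R.from_rotvec(s['orientation']).as_matrix()
    print('t',round(s['time'],2),'p',np.array(s['position']),'z',M[:,2],'F',np.array(s['force']),'gap',round(s['finger_gap'],3))
    return np.array(s['position']),M
def go(t):
    p,M=info(); print('tool delta',M.T@(np.array(t)-p))
E
python3 - <<'E'
from h import *
info()
im,c=snap('wrist','w1');print(c)
p,M=info()
im,c=snap('top','top1')
E
```

```text
t 1.35 p [ 0.4586 -0.2648  0.1512] z [-0.2078 -0.9782 -0.001 ] F [-0.2352 -0.4912  0.249 ] gap 0.999
{'intrinsics': array([[309.7069,   0.    , 328.4682],
       [  0.    , 309.7069, 200.5531],
       [  0.    ,   0.    ,   1.    ]]), 'world_from_camera': array([[-0.209 ,  0.9357,  0.2843,  0.5308],
       [-0.9779, -0.1996, -0.0617, -0.2815],
       [-0.001 , -0.2909,  0.9567,  0.2826],
       [ 0.    ,  0.    ,  0.    ,  1.    ]])}
t 1.4 p [ 0.4628 -0.2604  0.1517] z [-0.2054 -0.9787 -0.0042] F [3.4954 2.955  0.9325] gap 1.002
```

View pics/w1.png

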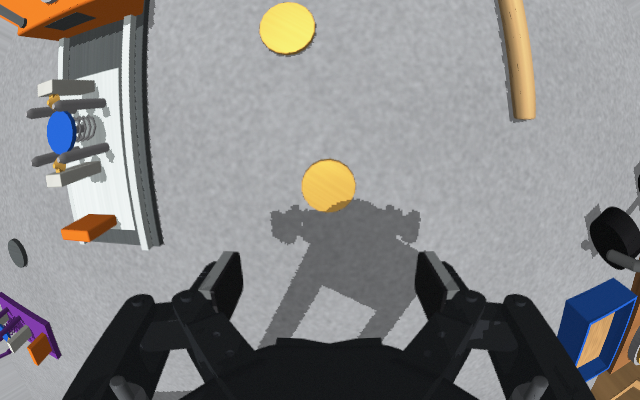

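The wrist view shows a brass blank at (328,186), the other at (288,28), and the magazine on the left with its follower at (61,132).

```bash
cat >> h.py <<'E'
def hsv(im):return cv2.cvtColor(im,cv2.COLOR_RGB2HSV)
def brass(im,c,z=.01,box=(180,450,0,260),mn=800):
    m=cv2.inRange(hsv(im),(15,100,100),(35,255,255)); k=np.zeros_like(m);x0,x1,y0,y1=box;k[y0:y1,x0:x1]=m[y0:y1,x0:x1]
    for q in cv2.findContours(k,cv2.RETR_EXTERNAL,cv2.CHAIN_APPROX_NONE)[0]:
        if cv2.contourArea(q)>mn:
            W=np.array([onz(c,*p[0],z,True)[:2] for p in q],np.float32)
            (x,y),r=cv2.minEnclosingCircle(W); print('disc',cv2.boundingRect(q),'c',x,y,'r',r,cv2.fitEllipse(W)[:2])
E
python3 - <<'E'
from h import *
im,c=snap('wrist'); p,M=info(); brass(im,c)
go((0.4598,-.2657,.1))
E
```

```text
t 1.5 p [ 0.4594 -0.2644  0.1518] z [-0.203  -0.9792 -0.0007] F [-0.1881  0.523   0.1669] gap 1.0
disc (305, 161, 53, 53) c 0.46335408091545105 -0.265903115272522 r 0.025110999122262 ((0.4633750319480896, -0.26629915833473206), (0.04807127267122269, 0.04895457625389099))
disc (264, 4, 55, 53) c 0.6116067171096802 -0.2609401345252991 r 0.02505428157746792 ((0.6116604208946228, -0.2611570358276367), (0.0482814759016037, 0.048763323575258255))
t 1.5 p [ 0.4594 -0.2644  0.1518] z [-0.203  -0.9792 -0.0007] F [-0.1881  0.523   0.1669] gap 1.0
tool delta [0.0518 0.0007 0.0012]
```

Emit:
carry_out --pt "0.04 0.004 0.001 0 70" --pt "0.05 0 0 0 70" --pt "0 0 0 0 70" --pt "0 0 0 0 70"

```text
time: 2.0
position: [0.4619, -0.2697, 0.0635]
orientation: [1.362, 1.101, -1.362]
force: [-0.3, 0.9, 1.2]
finger_gap: 0.727
```

Run:
```python
from h import *
im,c=snap('wrist','w2'); p,M=info(); brass(im,c)
T=np.array(c['world_from_camera']);print('cam in tool',M.T@(T[:3,3]-p)); print(M.T@T[:3,:3])
```

```text
t 2.05 p [ 0.4625 -0.27    0.0642] z [-0.2085 -0.978   0.0016] F [ 0.6792  0.2069 -0.5846] gap 0.723
disc (284, 187, 76, 73) c 0.46395769715309143 -0.2661592364311218 r 0.025484083220362663 ((0.46386003494262695, -0.2665214538574219), (0.0483187697827816, 0.0498356856405735))
disc (223, 0, 79, 37) c 0.6109991669654846 -0.2611590325832367 r 0.024762654677033424 ((0.6018173098564148, -0.2580399215221405), (0.025774799287319183, 0.052591472864151))
cam in tool [-0.1308  0.0733  0.0011]
[[ 0.0008  0.2907 -0.9568]
 [-0.0014  0.9568  0.2907]
 [ 1.      0.0011  0.0012]]
```

View pics/w2.png

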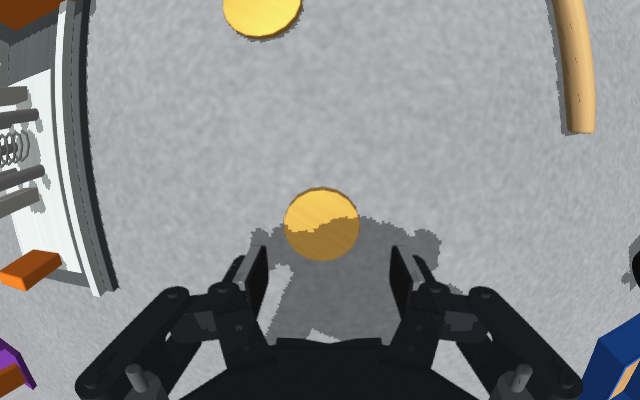

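Disc at (321,224), pads beside it and about parallel; the fingertips sit some 5 mm ahead of the TCP at this opening.

Emit:
carry_out --pt "0.025 0 -0.0035 0 70" --pt "0.02 0 0 0 70" --pt "0.006 0 0 0 70" --pt "0 0 0 0 70"

```text
time: 2.55
position: [0.4631, -0.2657, 0.0125]
orientation: [1.362, 1.101, -1.361]
force: [1.5, -0.5, 0.4]
finger_gap: 0.727
```

```bash
python3 -c "
from h import *
info()"
```

```text
t 2.55 p [ 0.4631 -0.2657  0.0125] z [-0.2078 -0.9782  0.001 ] F [ 1.5221 -0.5123  0.4309] gap 0.727
```

Close, then lift.

Emit:
carry_out --pt "0 0 0 0 160" --pt "0 0 0 0 255" --pt "0 0 0 0 255" --pt "0 0 0 0 255"

```text
time: 3.05
position: [0.4633, -0.2658, 0.0133]
orientation: [1.361, 1.1, -1.361]
force: [-1.6, 1.2, 7.5]
finger_gap: 0.539
```

Emit:
carry_out --pt "-0.03 0 0 0 255" --pt "-0.06 0 0 0 255" --pt "-0.06 0 0 0 255" --pt "0 0 0 0 255" --pt "0 0 0 0 255"

```text
time: 3.68
position: [0.4623, -0.2648, 0.1615]
orientation: [1.362, 1.102, -1.361]
force: [-0.3, -0.3, -1.8]
finger_gap: 0.54
```

Run:
```python
from h import *
im,c=snap('wrist','w3'); p,M=info()
```

```text
t 3.73 p [ 0.4618 -0.2644  0.1604] z [-0.2077 -0.9782 -0.0009] F [ 0.658   0.8305 -1.5319] gap 0.546
```

View pics/w3.png

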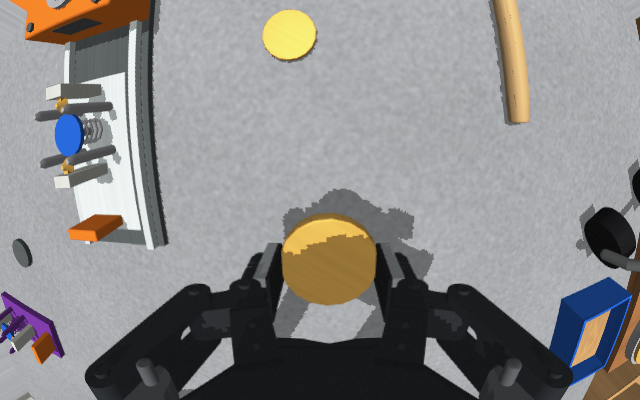

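The blank is firmly held, flat, at about (330,258). Now I go behind the magazine to look.

Emit:
carry_out --pt "-0.03 0 0 0 255" --pt "0 -0.004 -0.05 0 255" --pt "0 -0.004 -0.05 0 255" --pt "0 -0.004 -0.05 0 255" --pt "0 -0.004 -0.05 0 255" --pt "0 -0.005 -0.045 0 255" --pt "0 0 0 0 255" --pt "0 0 0 0 255"

```text
time: 4.72
position: [0.4922, -0.021, 0.1899]
orientation: [1.36, 1.105, -1.363]
force: [-0.3, 0.7, -1.1]
finger_gap: 0.549
```

Run:
```python
from h import *
im,c=snap('wrist','w4'); p,M=info()
brass(im,c,p[2]-.0033,(250,420,180,330)); print(c)
cv2.imwrite('pics/w4c.png',cv2.resize(im[0:340,180:480,::-1],None,fx=1.75,fy=1.75,interpolation=cv2.INTER_CUBIC))
```

```text
t 4.78 p [ 0.4924 -0.0216  0.1902] z [-0.2079 -0.9781  0.0003] F [-0.0835  0.0972 -1.5827] gap 0.544
disc (281, 213, 95, 92) c 0.49340593814849854 -0.022310594096779823 r 0.025872355327010155 ((0.4933199882507324, -0.022324511781334877), (0.0469965822994709, 0.05129276588559151))
{'intrinsics': array([[309.7069,   0.    , 328.4682],
       [  0.    , 309.7069, 200.5531],
       [  0.    ,   0.    ,   1.    ]]), 'world_from_camera': array([[-0.208 ,  0.9356,  0.2854,  0.5644],
       [-0.9781, -0.199 , -0.0603, -0.0374],
       [ 0.0004, -0.2917,  0.9565,  0.3213],
       [ 0.    ,  0.    ,  0.    ,  1.    ]])}
```

View pics/w4c.png

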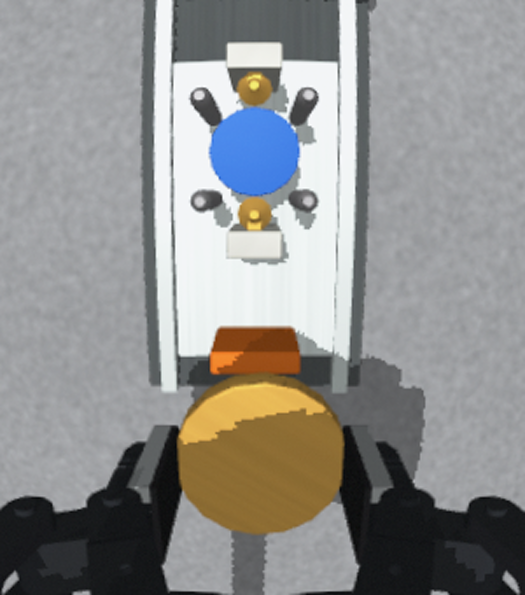

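Run:
```python
from h import *
im=cv2.imread('pics/w4.png')[:,:,::-1].copy();c=get_calibration('wrist');p,M=info()
pts=[onz(c,180+u/1.75,v/1.75,.094,True) for u,v in((199,95),(308,95),(199,201),(309,200))]
P=np.array(pts)[:,:2];print(P);m=P.mean(0)
print('centre',m,'sides',np.linalg.norm(P[0]-P[1]),np.linalg.norm(P[0]-P[2]),np.linalg.norm(P[1]-P[3]),'ang',[np.arctan2(*(d[::-1])) for d in(P[0]-P[2],P[1]-P[3])])
k=cv2.inRange(hsv(im),(100,120,60),(125,255,255))
q=max([q for q in cv2.findContours(k[:150],cv2.RETR_EXTERNAL,cv2.CHAIN_APPROX_NONE)[0]],key=cv2.contourArea)
W=np.array([onz(c,*a[0],.070,True)[:2] for a in q],np.float32);print('foll',cv2.boundingRect(q),cv2.minEnclosingCircle(W))
h=hsv(im);k=cv2.inRange(h,(5,150,60),(16,255,255));k[:180]=0
print('tool delta', M.T@np.array([*(m-p[:2]),0]))
for u,v in((212,348),(300,348)):print('tab rear top',onz(c,180+u/1.75,v/1.75,.074,True))
```

```text
t 4.78 p [ 0.4924 -0.0216  0.1902] z [-0.2079 -0.9781  0.0003] F [-0.0835  0.0972 -1.5827] gap 0.544
[[ 0.61   -0.0222]
 [ 0.6004 -0.0661]
 [ 0.5659 -0.0126]
 [ 0.5567 -0.0574]]
centre [ 0.5832 -0.0396] sides 0.0449484312077206 0.04513042440497743 0.044639949729821604 ang [np.float64(-0.21574630581382565), np.float64(-0.19735271424376305)]
foll (300, 61, 51, 51) ((0.5834870338439941, -0.03950746729969978), 0.020843476057052612)
tool delta [-0.0002  0.0927 -0.0013]
tab rear top [ 0.4971 -0.0004  0.074 ]
tab rear top [ 0.4883 -0.0415  0.074 ]
```

The four post tips form a 45 mm square, as they should. The stack centre is (0.583,-0.0395), and the follower agrees. Next I go above the stack.

Emit:
carry_out --pt "0 0.045 -0.0015 0 255" --pt "0 0.0477 0 0 255" --pt "0.04 0 0 0 255" --pt "0.032 0 0 0 255" --pt "0 0 0 0 255" --pt "0 0 0 0 255"

```text
time: 5.52
position: [0.5845, -0.0399, 0.1202]
orientation: [1.363, 1.101, -1.362]
force: [0.6, 0.7, -1.0]
finger_gap: 0.545
```

Run:
```python
from h import *
go((.5833,-.0396,.11))
```

```text
t 5.53 p [ 0.5845 -0.0399  0.1202] z [-0.209  -0.9779  0.0002] F [ 0.5682  0.6786 -0.9507] gap 0.545
tool delta [ 0.0102 -0.0012 -0.0001]
```

Emit:
carry_out --pt "0.008 -0.0008 0 0 255" --pt "0.008 0 0 0 255" --pt "0.004 0 0 0 255" --pt "0 0 0 0 255"

```text
time: 6.02
position: [0.5828, -0.0385, 0.099]
orientation: [1.361, 1.104, -1.362]
force: [-0.4, -0.2, -2.2]
finger_gap: 0.544
```

Emit:
carry_out --pt "0.006 0 0 0 255" --pt "0.006 0 0 0 255" --pt "0.005 0 0 0 255" --pt "0.004 0 0 0 255" --pt "0.004 0 0 0 255" --pt "0.003 0 0 0 255" --pt "0 0 0 0 255"

```text
time: 6.9
position: [0.5836, -0.0388, 0.0719]
orientation: [1.362, 1.102, -1.361]
force: [-0.8, 0.5, 6.8]
finger_gap: 0.541
```

Run:
```python
from h import *
im,c=snap('wrist','w5'); p,M=info()
cv2.imwrite('pics/w5c.png',cv2.resize(im[150:340,220:440,::-1],None,fx=2.5,fy=2.5,interpolation=cv2.INTER_CUBIC))
```

```text
t 6.95 p [ 0.5836 -0.0388  0.0719] z [-0.2076 -0.9782  0.0001] F [-0.8894 -0.2731  6.4222] gap 0.544
```

View pics/w5c.png

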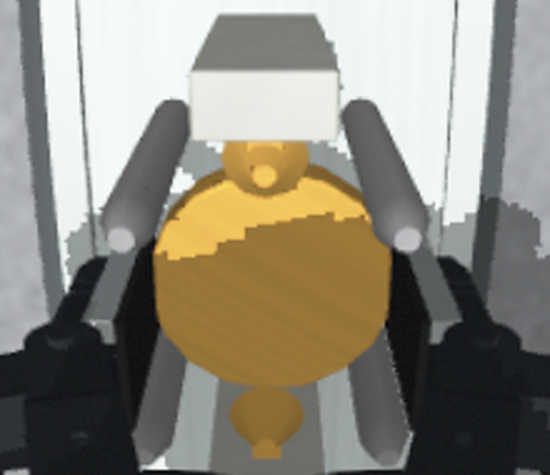

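The front catch lies over the rim (265,160), but the rear one (265,415) seems not to overlap yet. I push 3 mm deeper.

Emit:
carry_out --pt "0.002 0 0 0 255" --pt "0.0015 0 0 0 255" --pt "0 0 0 0 255"

```text
time: 7.32
position: [0.5836, -0.0388, 0.0686]
orientation: [1.362, 1.102, -1.361]
force: [-1.0, 0.6, 6.6]
finger_gap: 0.544
```

Run:
```python
from h import *
im,c=snap('wrist','w6'); p,M=info()
cv2.imwrite('pics/w6c.png',cv2.resize(im[150:340,220:440,::-1],None,fx=2.5,fy=2.5,interpolation=cv2.INTER_CUBIC))
```

```text
t 7.38 p [ 0.5836 -0.0388  0.0686] z [-0.2076 -0.9782  0.0001] F [-0.9298 -0.0508  7.9068] gap 0.546
```

View pics/w6c.png

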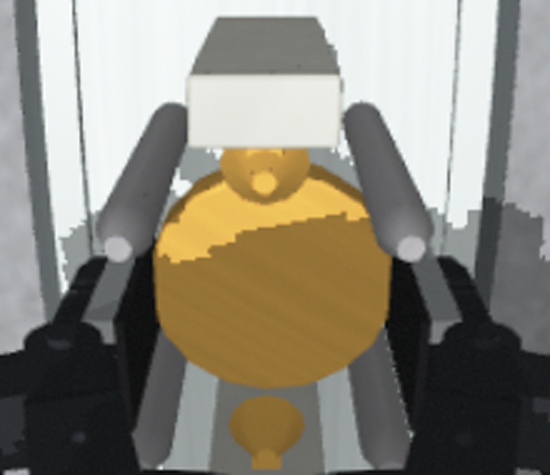

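The geometry fits both catches being shut, allowing for parallax, and the force equals the spring alone (about 8 N). I release.

Emit:
carry_out --pt "0 0 0 0 100" --pt "0 0 0 0 60" --pt "0 0 0 0 60" --pt "-0.02 0 0 0 60" --pt "-0.05 0 0 0 60" --pt "-0.05 0 0 0 60" --pt "0 -0.045 0 0 60" --pt "0 -0.045 0 0 60" --pt "0 0 0 0 60" --pt "0 0 0 0 60"

```text
time: 8.62
position: [0.4958, -0.0201, 0.1882]
orientation: [1.362, 1.102, -1.361]
force: [-0.4, -0.6, 0.4]
finger_gap: 0.765
```

Run:
```python
from h import *
im,c=snap('wrist','w7'); p,M=info()
brass(im,c,.072,(250,400,0,200),600)
cv2.imwrite('pics/w7c.png',cv2.resize(im[20:220,230:430,::-1],None,fx=2.5,fy=2.5,interpolation=cv2.INTER_CUBIC))
```

```text
t 8.68 p [ 0.4962 -0.0203  0.1881] z [-0.2078 -0.9782  0.0001] F [-0.5279 -0.0912 -0.4571] gap 0.763
disc (298, 45, 62, 92) c 0.5835039615631104 -0.03889176622033119 r 0.03701328858733177 ((0.5830381512641907, -0.03982705622911453), (0.045205630362033844, 0.0643332302570343))
```

View pics/w7c.png

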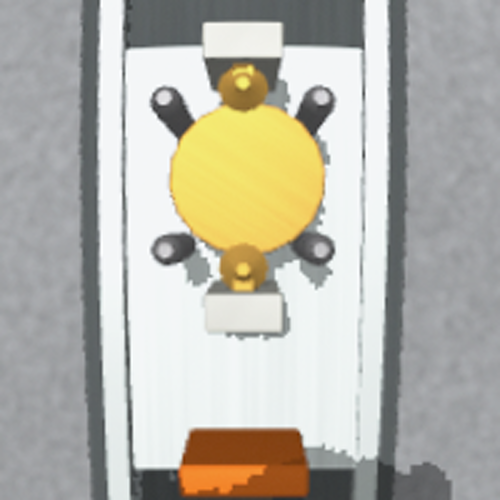

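Blank one is loaded, with both catches (240,85)/(243,265) over its rim. On to the second blank.

Emit:
carry_out --pt "0 0.0325 0.0423 0 65" --pt "0 0.0325 0.0423 0 70" --pt "0 0.0325 0.0423 0 70" --pt "0 0.0325 0.0423 0 70" --pt "0 0.0325 0.0423 0 70" --pt "0.04 0 0 0 70" --pt "0.05 0 0 0 70" --pt "0.03 0 0 0 70" --pt "0 0 0 0 70" --pt "0 0 0 0 70"

```text
time: 9.93
position: [0.6113, -0.2614, 0.0688]
orientation: [1.362, 1.101, -1.361]
force: [0.3, -0.5, -0.2]
finger_gap: 0.726
```

Run:
```python
from h import *
im,c=snap('wrist'); p,M=info()
brass(im,c)
go((.6113,-.261,.0125))
T=M@np.array([[ 0.0008,.2907,-.9568],[-.0014,.9568,.2907],[1,.0011,.0012]])
c7=dict(c);p7=np.array([.4960,-.0202,.1881]);W=np.eye(4);W[:3,:3]=T;W[:3,3]=p7+M@np.array([-.1308,.0733,.0011]);c7['world_from_camera']=W
print(np.mean([onz(c7,230+u/2.5,20+v/2.5,.094,True) for u,v in((165,98),(319,98),(170,248),(314,248))],0))
```

```text
t 9.97 p [ 0.6116 -0.2615  0.0695] z [-0.2076 -0.9782  0.0012] F [ 0.8481  0.0354 -0.0096] gap 0.724
disc (289, 184, 74, 73) c 0.6134926080703735 -0.2609569728374481 r 0.025415528565645218 ((0.6133590340614319, -0.26103776693344116), (0.04819563776254654, 0.049957145005464554))
t 9.97 p [ 0.6116 -0.2615  0.0695] z [-0.2076 -0.9782  0.0012] F [ 0.8481  0.0354 -0.0096] gap 0.724
tool delta [ 0.057  -0.0005 -0.0005]
[ 0.5827 -0.0384  0.094 ]
```

Emit:
carry_out --pt "0.03 0.0012 -0.0005 0 70" --pt "0.02 0 0 0 70" --pt "0.0065 0 0 0 70" --pt "0 0 0 0 70" --pt "0 0 0 0 160" --pt "0 0 0 0 255" --pt "0 0 0 0 255" --pt "0 0 0 0 255"

```text
time: 10.98
position: [0.6122, -0.2609, 0.0129]
orientation: [1.362, 1.1, -1.36]
force: [-1.1, 0.5, 5.6]
finger_gap: 0.551
```

Emit:
carry_out --pt "-0.03 0 0 0 255" --pt "-0.06 0 0 0 255" --pt "-0.06 0 0 0 255" --pt "-0.03 0 0 0 255" --pt "0 0 0 0 255"

```text
time: 11.6
position: [0.6127, -0.2612, 0.1946]
orientation: [1.362, 1.096, -1.358]
force: [-1.0, -1.0, -2.8]
finger_gap: 0.546
```

Run:
```python
from h import *
go((.5833,-.0392,.19))
im,c=snap('wrist');p,M=info();brass(im,c,p[2]-.0033,(250,420,180,330))
```

```text
t 11.6 p [ 0.6127 -0.2612  0.1946] z [-0.2076 -0.9782  0.0023] F [-0.9522 -0.9804 -2.809 ] gap 0.546
tool delta [ 0.0036 -0.0749 -0.211 ]
t 11.65 p [ 0.6115 -0.2604  0.1916] z [-0.2077 -0.9782  0.0005] F [-0.2055 -0.4712 -2.8709] gap 0.545
disc (281, 211, 96, 93) c 0.6132373213768005 -0.2621316611766815 r 0.026420269161462784 ((0.612973690032959, -0.26237788796424866), (0.04853168874979019, 0.052229415625333786))
```

Emit:
carry_out --pt "0 -0.0148 -0.0421 0 255" --pt "0 -0.0148 -0.0421 0 255" --pt "0 -0.0148 -0.0421 0 255" --pt "0 -0.0148 -0.0421 0 255" --pt "0 -0.0148 -0.0421 0 255" --pt "0.04 0 0 0 255" --pt "0.03 0 0 0 255" --pt "0 0 0 0 255" --pt "0 0 0 0 255" --pt "0 0 0 0 255"

```text
time: 12.9
position: [0.5835, -0.0395, 0.1223]
orientation: [1.363, 1.101, -1.361]
force: [0.1, 0.1, -2.0]
finger_gap: 0.544
```

Run:
```python
from h import *
go((.5834,-.0391,.11))
```

```text
t 12.9 p [ 0.5835 -0.0395  0.1223] z [-0.2081 -0.9781  0.0001] F [ 0.11    0.0568 -1.9589] gap 0.544
tool delta [ 0.0123 -0.0002 -0.0004]
```

Emit:
carry_out --pt "0.008 -0.0003 -0.0003 0 255" --pt "0.008 0 0 0 255" --pt "0.006 0 0 0 255" --pt "0 0 0 0 255"

```text
time: 13.4
position: [0.5819, -0.0386, 0.0985]
orientation: [1.361, 1.104, -1.363]
force: [-0.2, -0.6, -2.1]
finger_gap: 0.544
```

Emit:
carry_out --pt "0.006 0 0 0 255" --pt "0.006 0 0 0 255" --pt "0.005 0 0 0 255" --pt "0.004 0 0 0 255" --pt "0.004 0 0 0 255" --pt "0.003 0 0 0 255" --pt "0.003 0 0 0 255" --pt "0 0 0 0 255" --pt "0 0 0 0 255"

```text
time: 14.52
position: [0.5836, -0.039, 0.0696]
orientation: [1.363, 1.1, -1.36]
force: [-1.0, 0.4, 7.3]
finger_gap: 0.547
```

Emit:
carry_out --pt "0.0015 0 0 0 255" --pt "0 0 0 0 255" --pt "0 0 0 0 100" --pt "0 0 0 0 60" --pt "0 0 0 0 60" --pt "-0.02 0 0 0 60" --pt "-0.05 0 0 0 60" --pt "-0.05 0 0 0 60" --pt "0 -0.04 0 0 60" --pt "0 -0.05 0 0 60"

```text
time: 15.78
position: [0.4943, -0.0201, 0.1873]
orientation: [1.362, 1.101, -1.36]
force: [-0.9, 0.5, 1.0]
finger_gap: 0.764
```

Emit:
carry_out --pt "0 0 0 0 255" --pt "0 0 0 0 255"

```text
time: 16.02
position: [0.4951, -0.0202, 0.1873]
orientation: [1.362, 1.101, -1.36]
force: [0.3, 0.0, 0.2]
finger_gap: 0.349
```

Run:
```python
from h import *
im,c=snap('wrist','w8'); p,M=info()
cv2.imwrite('pics/w8c.png',cv2.resize(im[0:220,230:430,::-1],None,fx=2.5,fy=2.5,interpolation=cv2.INTER_CUBIC));print(c['world_from_camera'])
```

```text
t 16.07 p [ 0.4956 -0.0204  0.1872] z [-0.2078 -0.9782  0.0001] F [-0.3723  0.3172  0.3753] gap 0.258
[[-0.2089  0.9366  0.2812  0.5668]
 [-0.9779 -0.2001 -0.0599 -0.0366]
 [ 0.0002 -0.2875  0.9578  0.3189]
 [ 0.      0.      0.      1.    ]]
```

View pics/w8c.png

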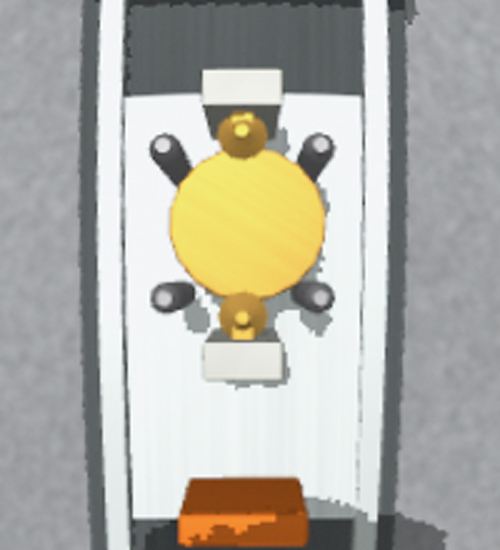

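Both blanks are in and both catches are over the rim, just as after the first. I go behind the tab with the fingers shut.

Emit:
carry_out --pt "0 -0.031 0 0 255" --pt "0 -0.031 0 0 255" --pt "0 0 0 0 255" --pt "0.05 0 0 0 255" --pt "0.05 0 0 0 255" --pt "0.035 0 0 0 255" --pt "0 0 0 0 255" --pt "0 0 0 0 255"

```text
time: 17.08
position: [0.4355, -0.0077, 0.0526]
orientation: [1.362, 1.101, -1.36]
force: [0.2, 0.9, -0.1]
finger_gap: -0.001
```

Run:
```python
from h import *
u=np.array([.978,-.208]);s=np.array([.583,-.039])
p,M=info();print('mag xy',u@(p[:2]-s),np.array([.208,.978])@(p[:2]-s))
im,c=snap('top','top2');h=hsv(im);k=cv2.inRange(h,(5,150,100),(16,255,255));k[140:]=0;k[:,:310]=0;k[:,375:]=0
r=cv2.boxPoints(cv2.minAreaRect(np.argwhere(k>0)[:,::-1].astype(np.float32)))
for q in r:w=onz(c,*q,.08)[:2];print(w,'mag x',u@(w-s),'y',np.array([.208,.978])@(w-s))
```

```text
t 17.07 p [ 0.4355 -0.0077  0.0526] z [-0.2077 -0.9782  0.0001] F [ 0.1751  0.9479 -0.1197] gap -0.001
mag xy -0.15073148989621668 -2.7393753547614922e-05
[ 0.6987 -0.0003] mag x 0.10506512616912737 y 0.06191870954715671
[ 0.7713 -0.0151] mag x 0.1792217717541587 y 0.06256980085715028
[ 0.7442 -0.139 ] mag x 0.1784227079831178 y -0.06427276993642204
[ 0.6719 -0.1235] mag x 0.10454156417921946 y -0.06409428759128255
```

Emit:
carry_out --pt "0.004 0.02 0 0 255" --pt "0 0.008 0 0 255" --pt "0 0.008 0 0 255" --pt "0 0.008 0 0 255" --pt "0 0.008 0 0 255" --pt "0 0.008 0 0 255" --pt "0 0.008 0 0 255" --pt "0 0.006 0 0 255"

```text
time: 18.12
position: [0.5024, -0.0213, 0.0476]
orientation: [1.358, 1.11, -1.367]
force: [-11.2, 1.3, 7.8]
finger_gap: 0.001
```

Emit:
carry_out --pt "0 0.005 0 0 255" --pt "0 0.004 0 0 255" --pt "0 0.003 0 0 255" --pt "0 0 0 0 255"

```text
time: 18.62
position: [0.5146, -0.0239, 0.0476]
orientation: [1.359, 1.109, -1.366]
force: [-7.6, 0.9, 4.4]
finger_gap: 0.001
```

Emit:
carry_out --pt "0 0.003 0 0 255" --pt "0 0.003 0 0 255" --pt "0 0 0 0 255"

```text
time: 19.0
position: [0.5205, -0.0252, 0.0475]
orientation: [1.359, 1.109, -1.366]
force: [-7.1, 3.3, 4.2]
finger_gap: -0.001
```

Emit:
carry_out --pt "0 0.002 0 0 255" --pt "0 0.002 0 0 255" --pt "0 0 0 0 255"

```text
time: 19.38
position: [0.5211, -0.0253, 0.0474]
orientation: [1.356, 1.114, -1.371]
force: [-16.9, 2.8, 12.5]
finger_gap: -0.003
```

The force has jumped and motion stopped at the expected travel, so it is butted. One confirming nudge, then I back away.

Emit:
carry_out --pt "0 0.002 0 0 255" --pt "0 0 0 0 255"

```text
time: 19.62
position: [0.5211, -0.0252, 0.0471]
orientation: [1.354, 1.118, -1.373]
force: [-22.1, 4.5, 16.7]
finger_gap: -0.002
```

Emit:
carry_out --pt "0 -0.02 0 0 255" --pt "0 -0.03 0 0 255" --pt "-0.05 0 0 0 255" --pt "-0.06 0 0 0 255" --pt "-0.03 0 0 0 255" --pt "0 0.05 0 0 255" --pt "0 0.05 0 0 255" --pt "0 0 0 0 255" --pt "0 0 0 0 255"

```text
time: 20.75
position: [0.5776, -0.0376, 0.1875]
orientation: [1.361, 1.105, -1.363]
force: [-0.4, 0.2, 0.2]
finger_gap: -0.001
```

Run:
```python
from h import *
im,c=snap('wrist','w9'); p,M=info()
cv2.imwrite('pics/w9c.png',cv2.resize(im[0:260,200:460,::-1],None,fx=2.2,fy=2.2,interpolation=cv2.INTER_CUBIC))
```

```text
t 20.8 p [ 0.5773 -0.0375  0.1877] z [-0.2075 -0.9782 -0.0001] F [ 0.3061  0.3843 -0.1527] gap -0.002
```

View pics/w9c.png

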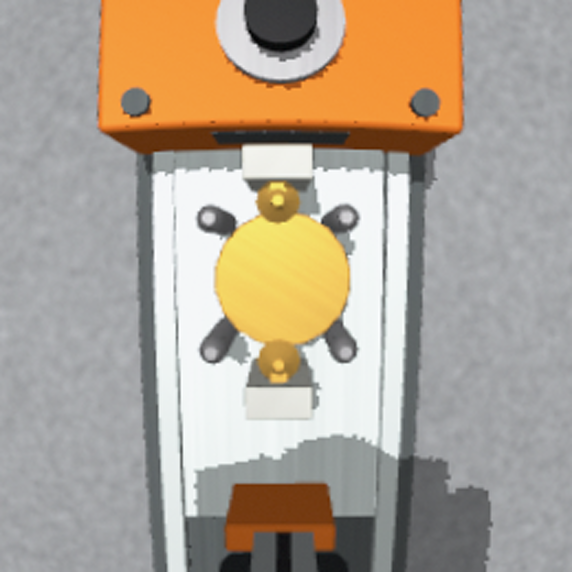

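Magazine at the head: the disc at (282,278) is under both catches, and the head's face edge is at v≈150. I check the stack-to-face distance, which should be 55 mm.

Run:
```python
from h import *
c=get_calibration('wrist');u=np.array([.978,-.208])
P=[onz(c,200+a/2.2,b/2.2,.094,True)[:2] for a,b in((212,217),(343,217),(212,351),(343,351))]
m=np.mean(P,0);print(m,np.linalg.norm(P[0]-P[1]),np.linalg.norm(P[0]-P[2]), 'moved',u@(m-[.583,-.039]))
for a,b,z in((220,152,.024),(340,152,.024),(220,128,.08),(340,128,.08)):print(z,u@(onz(c,200+a/2.2,b/2.2,z,True)[:2]-m))
im=cv2.imread('pics/w9.png');
for v in range(62,92,3):print(v,im[v,[290,300,360]].tolist())
```

```text
[ 0.6357 -0.0493] 0.04265934169792393 0.044758344373624755 moved 0.05370257885704969
0.024 0.05326846635841798
0.024 0.05317655532038677
0.08 0.0545278877239886
0.08 0.05444943640754588
62 [[15, 50, 99], [37, 35, 34], [14, 50, 99]]
65 [[15, 50, 98], [28, 41, 61], [12, 49, 98]]
68 [[100, 111, 124], [120, 129, 135], [163, 163, 156]]
71 [[155, 156, 148], [159, 160, 153], [156, 156, 149]]
74 [[154, 155, 147], [159, 159, 152], [156, 156, 150]]
77 [[219, 217, 211], [237, 235, 232], [233, 231, 227]]
80 [[248, 246, 245], [248, 246, 245], [248, 247, 245]]
83 [[248, 247, 245], [248, 247, 245], [248, 247, 245]]
86 [[248, 246, 245], [248, 247, 244], [248, 247, 245]]
89 [[248, 247, 245], [248, 246, 245], [248, 247, 245]]
```

```bash
python3 -c "
from h import *
info();print(ticket.sign_off())"
```

```text
t 20.8 p [ 0.5773 -0.0375  0.1877] z [-0.2075 -0.9782 -0.0001] F [ 0.3061  0.3843 -0.1527] gap -0.002
the job is handed in; nothing more can be done
None
```

I loaded both brass blanks one at a time, slid the magazine about 54 mm until it stopped against the feeder head, backed the gripper off and handed the job in at about 21 s. No verdict was reported.

- **Blanks:** In the last wrist picture the top blank lies flat between the posts with both catches over its rim. While I pushed each blank down, the force matched the follower spring alone. I could not read the catches or the follower directly. The first blank is hidden under the second, so its place is inferred.
- **Flush against the head:** When I nudged the tab again, the push force rose from about 7 to 22 N with no further movement. The measured distance from stack centre to head face was 53–54.5 mm, against 55 mm nominal, so it agrees within the measuring error.
- **One doubt, settled:** After the first push the rear catch did not look as if it overlapped the blank. I put this down to parallax but pushed about 3 mm deeper anyway, and the picture after release showed it over the rim.
- **Left alone:** I never went near the steel blank, bell or hammer, but I did not measure them again at the end.

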